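# Lock the rescue-tool battery in its vehicle dock and tug-test the latch

### The arm

A 7-joint arm with a two-finger parallel gripper is mounted at the origin on a cart in front of the work surface, level with it; the furniture and walls round the work are solid. World frame = base frame: x ahead of the robot, y to its left, z up, the work surface at z = 0. Lengths are in m, angles in rad, forces in N, time in s.
With the tool pointing down it reaches from about 0.4 to 0.925 m from the base axis. Payload 4.1 kg.
Tool frame: the origin (TCP) lies between the finger pads; the fingertips stand 19 mm ahead of it and the grasp point (between the pads) is the TCP; z points along the fingers, y is the line along which they close (so a half turn about z gives the same grasp; the last joint's range is limited). The gripper opens to 85 mm and grips with 20 to 120 N. Pads are 22 mm wide; open, the fingers measure 114 mm over their backs; the gripper's body (76 mm by 85 mm) begins 54 mm behind the grasp point. The pads swing forward as they close: fully open they stand 13 mm farther back than shut.
Start: joints at [1.083, 0.398, 0.045, 1.537, -0.019, 1.207, -0.051], TCP at [0.246, -0.602, 0.25] pointing down, gripper open.
Joint ranges: [-2.82, 2.82], [-0.49, 2.23], [-1.37, 1.46], [0, 2.46], [-1.36, 4.5], [0.23, 2], [-2.94, 2.94]. Speed limits (rad/s): [2.57, 2.57, 3.14, 3.14, 3.14, 3.14, 3.14].

### API

Orientations are given as a unit quaternion [x, y, z, w].
In Python, from cell import env gives the robot as it stands.
- The arm moves only by the tool drive_tool, never from a script. Its arguments are lists of equal length, an entry for each row: "angular": the turn, a rotation vector about the world's x, y, z each as a share of 180 degrees, from -1 to 1, a list of three; "offset": the shift along the world's x, y, z each as a share of 1 m, from -1 to 1, a list of three; "fingers": the opening, from 0 (shut) to 1 (fully open). In form: {"angular": [[wx, wy, wz], ...], "offset": [[dx, dy, dz], ...], "fingers": [fingers, ...]}. A call has 1 to 20 rows; each row is the pose to reach, as a shift and turn from the pose commanded when the call began, turning the shorter way round; what a row does not reach only later rows make up. A row lasts 1/12 s, in which the tool goes at most 41.7 mm and 7.16 degrees, less where a joint would pass 70% of its speed; a pose out of reach is approached as far as the arm can. A call with a number of a shift or a turn outside -1 to 1 is refused whole. A call with a gripper value outside its range is refused whole. The fingers move at their own pace and stop on an object; "squeeze" is the grip in N (left out, the last holds). Time passes only in rows, so rows that repeat a pose let the fingers close. It gives the time, the measured TCP pose, the force, the opening and the grip force at its end, in the units of the state.
- env.sense(): the state, without advancing time (a new reading comes with each control period).
- env.camera(name): name is "scene" or "top" or "wrist"; returns a dict with "color" (400x640x3 uint8, red, green, blue), "range_z" (400x640 float32, m along the optical axis (not along the pixel's ray), 0 where there is no reading), "camera_matrix" (3x3 intrinsics, pixels), "rvec" (rotation vector, rad) and "tvec" (3), from world to camera coordinates, as OpenCV has them; the wrist camera has in their place "tool_from_camera" (4x4, takes a point from camera to tool coordinates, whose origin is the TCP and whose axes are the flange's). Camera axes: x right, y down, z forward; pixel columns grow to the right and rows downward; lengths in m; the calibration is good to about 2 mm. A picture is of the moment at which its call begins: read the wrist's pose just before it.
- env.close_job(): hands the job in; it is judged then, once.
Trained networks look in the newest picture that a camera, given by its name, has taken for a name from the list of things; names that differ only in an ending like _2 or _b are one class to them, and where a whole thing is asked for, a point or a joint stands for the part that bears it (a point fixed in the world has none). Each returns a list of dicts, best first, with "conf" (0 to 1); they miss things now and then, are a little off and sometimes report something else, mostly with a low value. They report only what shows in the picture. A call takes as long as a camera call. They do not tell look-alikes from the thing itself.
- env.search_frame(camera, label): "at" ([x, y, z] in m, in world coordinates, good to about 4 mm: the middle of the surface that is visible of it).
- env.outline_of(camera, label): "region" (400x640 bool, what is visible of it).
- env.landmark_of(camera, label): "at" ([x, y, z] in m, in world coordinates, good to about 4 mm: a listed point, or the origin of a listed thing).
The state is a dict: "t": time; "q": joint angles; "joint_vel": joint speeds; "joint_torque": joint torques, N m; "tcp_pos": TCP position; "eef_rot": TCP orientation; "wrist_force": force on the tool from outside, world axes, zero at the start; "wrist_torque": the same for the moment, N m; "opening": finger opening in m; "grasp_force": force on a finger pad.
Only numpy, scipy, OpenCV 4.12 (cv2) and the standard library are available. Lean on these libraries where they do the work, as an engineer would, in place of code of your own. Each camera call takes 0.05 s, during which the arm holds its last target. There are 200 camera calls.

### The job

The battery pack sits in its charging dock but is not locked: tip the standing wire loop forward over the steel keeper on top of the pack, then fold the red lever back until it lies flat. Then prove that the latch holds: pull the pack by its front handle straight out of the dock, raising the pull steadily and without a jerk to about 15 N, stopping short of 20 N, and keep it up for a moment before letting go. Leave the pack locked and fully home, and do not disturb the things beside the dock.

Things in the scene. Friction and masses are not known exactly. Their poses are not given: they have to be found in the camera images.
- dock: Vehicle charging dock, fixed: dark steel base 192 x 128 x 8 mm, black side rails (top at z = 28 mm), grey contact housing at the rear (x = 55 to 115 mm, 86 wide, top at z = 58). Origin on the table under the middle of the fully home pack; +x points into the dock (to the rear), so the pack comes out along -x, on its handle's side; y across, z up.
- pack: Loose battery pack, black with a yellow band, 0.6 to 0.9 kg, 110 (x) x 84 (y) x 54 mm (z), captive in slippery rails: it slides only along the dock's x (friction about 1 N). Origin: centre of its underside, 8 mm above the table; axes as the dock's. Fully home, its origin is over the dock's origin; it starts 0 to 4 mm short of that and the latch draws it home.
- pack_handle (a point): Middle of the black bar (12 mm thick, along y, 52 mm straight) of the D handle on the pack's front, 54 mm above the table. Behind it (+x) is a clear opening 44 mm deep (x) and 56 mm wide (y), open above and below down to the table; the pack's front face is 50 mm behind this point.
- pack_keeper (a point): Place where the loop's crossbar rests when hooked: on the pack's top (62 mm above the table), touching the front face of the steel keeper. The keeper is 14 x 32 mm, rises 19 mm above the pack's top and has a 5 mm lip that juts forward over this place (lip underside 14 mm above the pack's top).
- loop_bar (a point): Middle of the steel crossbar (8 mm thick, 52 mm along y) of the 72 mm long wire loop, whose two rods hinge on a pin in the lever, 18 mm from lever_pivot. It starts nearly upright (bar about 155 mm above the table), held by light friction; pushed forward (dock -x) about 40 mm it falls by its own weight in front of the keeper, if the lever is still open.
- lever_pivot (a point): Axis of the latch lever, along the dock's y, on the dock 70 mm above the table, 76 mm behind the dock's origin.
- lever_tip (a point): End of the red lever grip, 50 mm from lever_pivot; grip 28 mm wide, 10 mm thick, x 20 to 54 mm from the pivot. The lever stands up at the start, leaning a little toward the handle side; fold it by pushing the grip to the rear (dock +x) and down, 2 to 5 N.
- latch_lever (a joint): Lever angle in rad: 0 = folded flat pointing to the rear (dock +x), past dead centre, where it holds itself; 1.57 = upright; it starts at 1.9 to 2.15. It stays where it is left.
- latch_loop (a joint): Angle in rad of the loop on the lever. The loop's own elevation above the level, forward direction is this value minus latch_lever: about 1.15 to 1.6 at the start, about -0.3 when it lies on the pack with the lever open, about 0 when locked.
- latch_spring (a joint): Stretch in m of the loop's two coil springs, 0 = slack, 0.016 = solid; 1.5 N per mm. About 0.003 when locked with the pack home. Pulling stretches it further by as much as the pack moves out: a pull of 15 N on the handle (of which rail friction takes about 1 N) reads about 0.009, with the pack about 6 mm out of home; 0.0135 is 20 N.
- gas_meter: Yellow gas meter, 112 x 62 x 32 mm, loose bystander beside the dock; origin under its middle.
- flashlight: Black flashlight lying on the table, 114 mm long, 29 mm thick, loose bystander beside the dock; origin under its middle.
- lab_timer: White timer, 60 x 66 x 19 mm, loose bystander near the front of the dock; origin under its middle.
Not all that is in view belongs to the job. Leave any blue look-alike of the pack alone.

How it is judged:
By the outcome, as a careful person would: the job done as asked, in the order asked, and still so for the second after the job is handed in, with the robot touching nothing.
It also fails if it takes over 70 s, if anything falls off the work surface, if the arm or the gripper's body presses on something with over 40 N, if the wrist force passes 120 N, or if a joint passes its speed limit or range.

## Working session

There is one attempt and no reset: what is moved stays moved. The work goes in short steps, Python scripts to look and compute and a tool call to move; the robot and the scene stay as the last step left them, time stands still between calls to the robot, and variables do not carry over. Pictures are saved under pics/ and viewed, at most 10 in all, crops included, and the job is handed in when it is done.

Besides the shell and the picture viewer there is one more tool, called in YAML: its name, and indented under it one key for each argument. drive_tool: Moves the arm, as the interface text tells. Shift numbers are shares of 1 m and turn numbers shares of 180 degrees, none past 1 either way. Its arguments: {"type":"object","properties":{"angular":{"type":"array","items":{"type":"array","items":{"type":"number","minimum":-1,"maximum":1}}},"offset":{"type":"array","items":{"type":"array","items":{"type":"number","minimum":-1,"maximum":1}}},"fingers":{"type":"array","items":{"type":"number"}},"squeeze":{"type":"number"}},"required":["angular","offset","fingers"]}

```bash
mkdir -p pics
cat > h.py <<'E'
import numpy as np, cv2
from cell import env
def pt(c,u,v):
    K=c["camera_matrix"];z=c["range_z"][v,u];p=np.array([(u-K[0,2])*z/K[0,0],(v-K[1,2])*z/K[1,1],z])
    R=cv2.Rodrigues(np.array(c["rvec"],float))[0];return R.T@(p-np.array(c["tvec"]).ravel())
def save(c,n,crop=None,s=1):
    im=c["color"][:,:,::-1]
    if crop: im=im[crop[1]:crop[3],crop[0]:crop[2]]
    cv2.imwrite("pics/"+n,cv2.resize(im,None,fx=s,fy=s,interpolation=cv2.INTER_CUBIC))
E
python3 - <<'E'
from h import *
np.set_printoptions(precision=4,suppress=True)
s=env.sense();print(s["t"],s["tcp_pos"],s["eef_rot"],s["wrist_force"])
ims=[]
for n in ("scene","top"):
    c=env.camera(n);ims.append(c["color"])
    for l in ["dock","pack","pack_handle","pack_keeper","loop_bar","lever_pivot","lever_tip","gas_meter","flashlight","lab_timer"]:
        print(n,l,[(np.round(d["at"],4).tolist(),round(d["conf"],2)) for d in env.landmark_of(n,l)[:3]])
    np.savez(n+".npz",**c)
cv2.imwrite("pics/a.png",cv2.resize(np.vstack(ims)[:,:,::-1],(480,600)))
save({"color":ims[0]},"s.png");save({"color":ims[1]},"t.png")
E
```

```text
0.0 [ 0.2462 -0.6009  0.2492] [ 0.9812  0.1932 -0.0003 -0.001 ] [ 0.1254 -0.7295 -0.3735]
scene dock [([0.5054, 0.1085, 0.0004], 0.7)]
scene pack [([0.5708, -0.1938, -0.0024], 0.98), ([0.503, 0.1109, 0.0072], 0.63)]
scene pack_handle [([0.6651, -0.2371, 0.0466], 0.63)]
scene pack_keeper [([0.5213, 0.1097, 0.0662], 0.84), ([0.5523, -0.1853, 0.0591], 0.67)]
scene loop_bar [([0.5649, 0.1143, 0.1557], 0.48)]
scene lever_pivot [([0.5825, 0.1183, 0.0703], 0.59)]
scene lever_tip [([0.5614, 0.1135, 0.1173], 0.66)]
scene gas_meter [([0.485, 0.2755, -0.0003], 0.7)]
scene flashlight [([0.5505, -0.032, 0.0018], 0.62)]
scene lab_timer [([0.4287, -0.0549, -0.0004], 0.94)]
top dock []
top pack [([0.5655, -0.1934, -0.001], 0.98), ([0.5075, 0.1095, 0.0071], 0.91)]
top pack_handle [([0.6609, -0.241, 0.0441], 0.65), ([0.402, 0.0975, 0.0508], 0.57)]
top pack_keeper [([0.5497, -0.184, 0.0631], 0.95), ([0.5251, 0.1095, 0.0624], 0.82)]
top loop_bar [([0.5627, 0.1167, 0.1568], 0.54)]
top lever_pivot [([0.5834, 0.1144, 0.0713], 0.68)]
top lever_tip [([0.5672, 0.1199, 0.1154], 0.68)]
top gas_meter [([0.4847, 0.2719, -0.0018], 0.56)]
top flashlight [([0.5501, -0.0349, -0.0001], 0.66)]
top lab_timer [([0.4319, -0.05, -0.0036], 0.96)]
```

View pics/s.png

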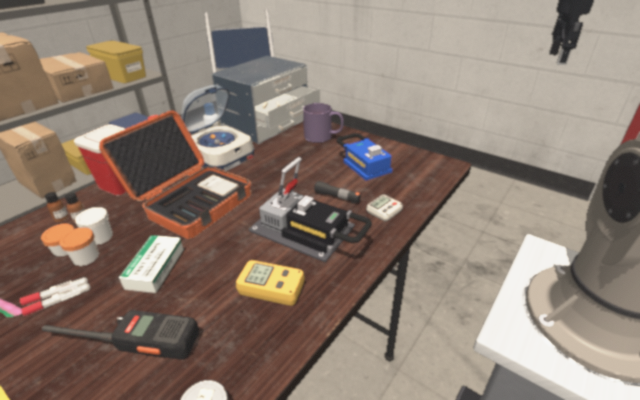

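View pics/t.png

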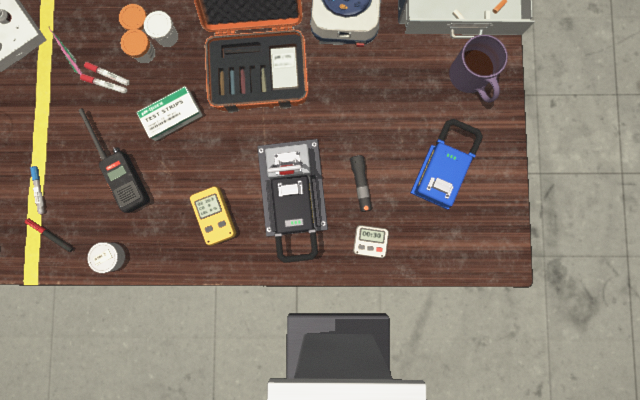

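Candidates for the pack: the black pack with the yellow band in the dock (scene 318,225; top 291,205), and the blue look-alike (scene 367,157; top 445,170). I choose the black one. Next I measure its yaw and check it in a crop.

Run:
```python
from h import *
np.set_printoptions(precision=4,suppress=True)
c=dict(np.load("top.npz"))
K=c["camera_matrix"];R=cv2.Rodrigues(c["rvec"])[0]
v,u=np.mgrid[0:400,0:640];z=c["range_z"]
P=np.stack([(u-K[0,2])*z/K[0,0],(v-K[1,2])*z/K[1,1],z],-1)-c["tvec"].ravel();W=P@R
box=(W[...,0]>.36)&(W[...,0]<.66)&(W[...,1]>.01)&(W[...,1]<.20)&(z>0)
def rect(m,n):
    r=cv2.minAreaRect((W[m][:,:2]*1000).astype(np.float32));print(n,m.sum(),r)
Z=W[...,2]
rect(box&(Z>.057)&(Z<.068)&(W[...,0]>.44),"packtop")
rect(box&(Z>.02)&(W[...,0]>.44),"all>20")
m=box&(Z>.04)&(W[...,0]<.43);rect(m,"handle")
m=box&(Z>.145);print("bar",W[m].mean(0),W[m].min(0),W[m].max(0),m.sum())
# red grip
col=c["color"].astype(int);m=box&(col[...,0]>110)&(col[...,1]<70)&(Z>.07);print("red",m.sum(),W[m].mean(0),W[m].min(0),W[m].max(0))
save(c,"c.png",(220,120,360,280),3.5)
```

```text
packtop 2657 ((530.1210327148438, 109.37118530273438), (185.06861877441406, 83.8822250366211), 5.476064205169678)
all>20 4131 ((530.4756469726562, 108.35066986083984), (186.48841857910156, 101.7780532836914), 6.139999866485596)
handle 362 ((410.9744873046875, 95.86537170410156), (34.779396057128906, 79.6843032836914), 0.1017674058675766)
bar [0.5606 0.1125 0.1597] [0.5543 0.0836 0.1554] [0.5667 0.1414 0.1631] 155
red 39 [0.56   0.1106 0.1172] [0.5568 0.0991 0.1138] [0.5625 0.1231 0.1207]
```

View pics/c.png

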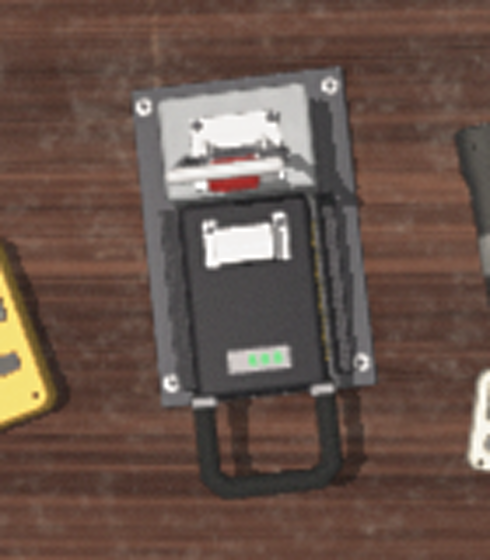

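The crop shows the black pack in the dock, which is the right one. The upright loop bar is at crop (225,170), the red grip at (235,182), the keeper at (245,240) and the handle bar at (275,485). Dock yaw is about 5.8°. First I move behind the loop bar.

drive_tool:
  angular:
    - [0,0,-0.0917]
    - [0,0,-0.0917]
    - [0,0,-0.0917]
    - [0,0,-0.0917]
    - [0,0,-0.0917]
    - [0,0,-0.0917]
    - [0,0,-0.0917]
    - [0,0,-0.0917]
    - [0,0,-0.0917]
    - [0,0,-0.0917]
    - [0,0,-0.0917]
    - [0,0,-0.0917]
    - [0,0,-0.0917]
    - [0,0,-0.0917]
    - [0,0,-0.0917]
    - [0,0,-0.0917]
    - [0,0,-0.0917]
    - [0,0,-0.0917]
    - [0,0,-0.0917]
    - [0,0,-0.0917]
  offset:
    - [0.346,0.718,0.02]
    - [0.346,0.718,0.02]
    - [0.346,0.718,0.02]
    - [0.346,0.718,0.02]
    - [0.346,0.718,0.02]
    - [0.346,0.718,0.02]
    - [0.346,0.718,0.02]
    - [0.346,0.718,0.02]
    - [0.346,0.718,0.02]
    - [0.346,0.718,0.02]
    - [0.346,0.718,0.02]
    - [0.346,0.718,0.02]
    - [0.346,0.718,0.02]
    - [0.346,0.718,0.02]
    - [0.346,0.718,0.02]
    - [0.346,0.718,0.02]
    - [0.346,0.718,0.02]
    - [0.346,0.718,0.02]
    - [0.346,0.718,0.02]
    - [0.346,0.718,0.02]
  fingers: [0,0,0,0,0,0,0,0,0,0,0,0,0,0,0,0,0,0,0,0]

```text
t: 2.77
tcp_pos: [0.5936, 0.1263, 0.2707]
eef_rot: [0.998, 0.056, 0.001, -0.004]
wrist_force: [-0.7, 1.6, -0.3]
opening: -0.0
grasp_force: 0.0
```

drive_tool:
  angular:
    - [0,0,0]
    - [0,0,0]
    - [0,0,0]
  offset:
    - [0,0,0]
    - [0,0,0]
    - [0,0,0]
  fingers: [0,0,0]

```text
t: 3.02
tcp_pos: [0.5922, 0.1143, 0.2701]
eef_rot: [0.999, 0.049, -0.0, 0.001]
wrist_force: [-0.1, -0.6, 0.0]
opening: -0.0
grasp_force: 0.0
```

drive_tool:
  angular:
    - [0,0,0]
    - [0,0,0]
    - [0,0,0]
    - [0,0,0]
    - [0,0,0]
    - [0,0,0]
  offset:
    - [0,0,-0.03]
    - [0,0,-0.06]
    - [0,0,-0.09]
    - [0,0,-0.121]
    - [0,0,-0.121]
    - [0,0,-0.121]
  fingers: [0,0,0,0,0,0]

```text
t: 3.52
tcp_pos: [0.5913, 0.1141, 0.1484]
eef_rot: [0.999, 0.049, -0.002, 0.001]
wrist_force: [0.5, 0.2, 0.2]
opening: -0.0003
grasp_force: 0.0
```

drive_tool:
  angular:
    - [0,0,0]
    - [0,0,0]
    - [0,0,0]
    - [0,0,0]
    - [0,0,0]
    - [0,0,0]
    - [0,0,0]
    - [0,0,0]
    - [0,0,0]
    - [0,0,0]
    - [0,0,0]
    - [0,0,0]
    - [0,0,0]
    - [0,0,0]
    - [0,0,0]
  offset:
    - [-0.005,-0.0005,0]
    - [-0.01,-0.001,0]
    - [-0.015,-0.0015,0]
    - [-0.02,-0.002,0]
    - [-0.025,-0.0025,0]
    - [-0.03,-0.003,0]
    - [-0.035,-0.0035,0]
    - [-0.04,-0.004,0]
    - [-0.045,-0.0045,0]
    - [-0.05,-0.005,0]
    - [-0.055,-0.0055,0]
    - [-0.06,-0.006,0]
    - [-0.065,-0.0065,0]
    - [-0.065,-0.0065,0]
    - [-0.065,-0.0065,0]
  fingers: [0,0,0,0,0,0,0,0,0,0,0,0,0,0,0]

```text
t: 4.77
tcp_pos: [0.5273, 0.11, 0.1494]
eef_rot: [0.999, 0.05, 0.0, 0.0]
wrist_force: [0.6, 0.6, 0.4]
opening: 0.0003
grasp_force: 0.0
```

Run:
```python
from h import *
for n in ("scene","top"):
    c=env.camera(n)
    for l in ["pack_keeper","loop_bar","lever_pivot","lever_tip"]:
        print(n,l,[(np.round(d["at"],4).tolist(),round(d["conf"],2)) for d in env.landmark_of(n,l)[:2]])
    if n=="scene": save(c,"b.png",(230,130,390,270),4)
print(env.sense()["wrist_force"],env.sense()["tcp_pos"])
```

```text
scene pack_keeper [([0.5527, -0.1839, 0.0569], 0.91), ([0.5225, 0.1077, 0.0661], 0.75)]
scene loop_bar [([0.5121, 0.1081, 0.0645], 0.55)]
scene lever_pivot [([0.5806, 0.1166, 0.0717], 0.88)]
scene lever_tip [([0.5585, 0.112, 0.1189], 0.55), ([0.5112, 0.1091, 0.0646], 0.51)]
top pack_keeper [([0.5493, -0.1884, 0.0586], 0.63)]
top loop_bar []
top lever_pivot []
top lever_tip []
[-0.27381632 -0.3843367   0.01138546] [0.52748949 0.1100113  0.14929786]
```

View pics/b.png

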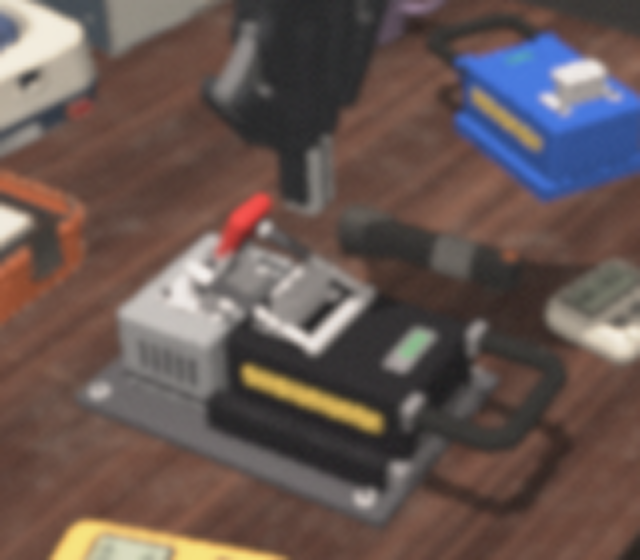

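The loop has fallen in front of the keeper (bar at crop 335,320) and the lever is still up (245,220). Next I fold the lever.

drive_tool:
  angular:
    - [0,0,0]
    - [0,0,0]
    - [0,0,0]
    - [0,0,0]
    - [0,0,0]
    - [0,0,0]
    - [0,0,0]
    - [0,0,0]
    - [0,0,0]
    - [0,0,0]
    - [0,0,0]
    - [0,0,0]
    - [0,0,0]
    - [0,0,0]
  offset:
    - [0,0,-0.01]
    - [0,0,-0.021]
    - [0.006,0.0006,-0.021]
    - [0.012,0.0012,-0.021]
    - [0.018,0.0018,-0.021]
    - [0.024,0.0024,-0.021]
    - [0.029,0.003,-0.02]
    - [0.034,0.0035,-0.019]
    - [0.039,0.004,-0.019]
    - [0.044,0.0045,-0.019]
    - [0.049,0.005,-0.019]
    - [0.054,0.0055,-0.02]
    - [0.06,0.006,-0.021]
    - [0.06,0.006,-0.021]
  fingers: [0,0,0,0,0,0,0,0,0,0,0,0,0,0]

```text
t: 6.43
tcp_pos: [0.5886, 0.1163, 0.128]
eef_rot: [0.999, 0.05, 0.0, -0.0]
wrist_force: [-0.1, 0.2, 0.2]
opening: 0.0002
grasp_force: 0.0
```

drive_tool:
  angular:
    - [0,0,0]
    - [0,0,0]
    - [0,0,0]
    - [0,0,0]
    - [0,0,0]
    - [0,0,0]
    - [0,0,0]
    - [0,0,0]
    - [0,0,0]
    - [0,0,0]
    - [0,0,0]
  offset:
    - [0.005,0.0005,-0.003]
    - [0.0095,0.001,-0.006]
    - [0.0135,0.0014,-0.01]
    - [0.0172,0.0017,-0.014]
    - [0.02,0.002,-0.0185]
    - [0.0225,0.0023,-0.023]
    - [0.024,0.0025,-0.028]
    - [0.025,0.0025,-0.0325]
    - [0.0255,0.0025,-0.036]
    - [0.0255,0.0025,-0.037]
    - [0.0255,0.0025,-0.037]
  fingers: [0,0,0,0,0,0,0,0,0,0,0]

```text
t: 7.35
tcp_pos: [0.6133, 0.1184, 0.0938]
eef_rot: [0.999, 0.05, 0.0, 0.001]
wrist_force: [-3.8, -0.4, 18.4]
opening: 0.0003
grasp_force: 8.9
```

drive_tool:
  angular:
    - [0,0,0]
    - [0,0,0]
    - [0,0,0]
    - [0,0,0]
    - [0,0,0]
    - [0,0,0]
  offset:
    - [0,0,0.005]
    - [0,0,0.02]
    - [0,0,0.05]
    - [0,0,0.08]
    - [0,0,0.11]
    - [0,0,0.11]
  fingers: [0,0,0,0,0,0]

```text
t: 7.85
tcp_pos: [0.6155, 0.1192, 0.2068]
eef_rot: [0.999, 0.05, 0.004, -0.0]
wrist_force: [0.4, 0.6, 0.9]
opening: -0.0001
grasp_force: 0.0
```

Run:
```python
from h import *
c=env.camera("scene")
for l in ["pack","pack_keeper","loop_bar","lever_pivot","lever_tip","pack_handle"]:
    print(l,[(np.round(d["at"],4).tolist(),round(d["conf"],2)) for d in env.landmark_of("scene",l)[:2]])
save(c,"d.png",(230,130,390,270),4)
print(env.sense()["wrist_force"],env.sense()["tcp_pos"])
```

```text
pack [([0.566, -0.1928, -0.001], 0.81), ([0.5066, 0.1101, 0.008], 0.66)]
pack_keeper [([0.525, 0.1082, 0.0673], 0.88), ([0.5513, -0.1866, 0.0607], 0.78)]
loop_bar [([0.5286, 0.1118, 0.0644], 0.41), ([0.4268, -0.0566, 0.0014], 0.31)]
lever_pivot [([0.5813, 0.1171, 0.0674], 0.84)]
lever_tip [([0.6316, 0.1232, 0.071], 0.69), ([0.4861, 0.2749, 0.0015], 0.33)]
pack_handle [([0.6641, -0.2383, 0.047], 0.88), ([0.4045, 0.0976, 0.0545], 0.77)]
[-0.47967765 -0.71628632 -1.27598368] [0.61185173 0.11807499 0.19945496]
```

View pics/d.png

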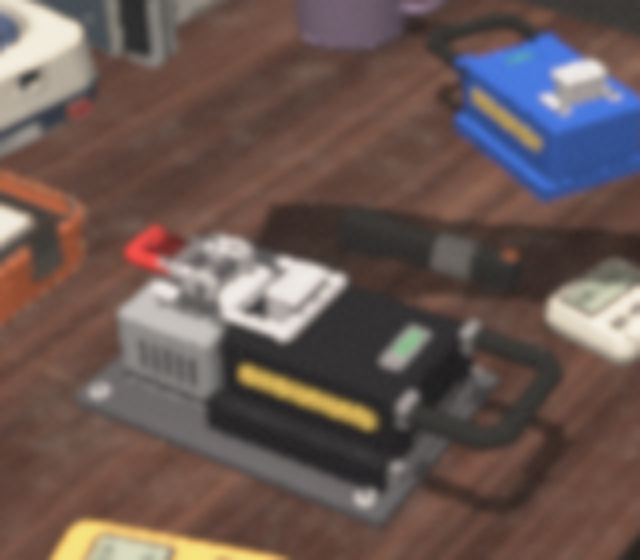

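Locked: the lever lies flat to the rear (crop 150,250) and the bar is under the keeper lip (310,335). Next I go into the handle opening.

drive_tool:
  angular:
    - [0,0,0]
    - [0,0,0]
    - [0,0,0]
    - [0,0,0]
    - [0,0,0]
    - [0,0,0]
    - [0,0,0]
    - [0,0,0]
    - [0,0,0]
    - [0,0,0]
    - [0,0,0]
    - [0,0,0]
    - [0,0,0]
    - [0,0,0]
    - [0,0,0]
    - [0,0,0]
    - [0,0,0]
  offset:
    - [-0.03,-0.003,0]
    - [-0.06,-0.006,0]
    - [-0.09,-0.009,0]
    - [-0.12,-0.012,0]
    - [-0.15,-0.015,0]
    - [-0.183,-0.0175,0]
    - [-0.183,-0.0175,0]
    - [-0.183,-0.0175,0]
    - [-0.183,-0.0175,-0.025]
    - [-0.183,-0.0175,-0.05]
    - [-0.183,-0.0175,-0.075]
    - [-0.183,-0.0175,-0.1]
    - [-0.183,-0.0175,-0.12]
    - [-0.183,-0.0175,-0.14]
    - [-0.183,-0.0175,-0.151]
    - [-0.183,-0.0175,-0.151]
    - [-0.183,-0.0175,-0.151]
  fingers: [0,0,0,0,0,0,0,0,0,0,0,0,0,0,0,0,0]

```text
t: 9.62
tcp_pos: [0.4305, 0.1013, 0.0497]
eef_rot: [0.999, 0.05, -0.001, -0.0]
wrist_force: [-0.4, -0.3, 0.6]
opening: -0.0
grasp_force: 0.0
```

drive_tool:
  angular:
    - [0,0,0]
    - [0,0,0]
    - [0,0,0]
    - [0,0,0]
    - [0,0,0]
    - [0,0,0]
    - [0,0,0]
    - [0,0,0]
  offset:
    - [-0.001,-0.0001,0]
    - [-0.002,-0.0002,0]
    - [-0.003,-0.0003,0]
    - [-0.004,-0.0004,0]
    - [-0.005,-0.0005,0]
    - [-0.006,-0.0006,0]
    - [-0.007,-0.0007,0]
    - [-0.007,-0.0007,0]
  fingers: [0,0,0,0,0,0,0,0]

```text
t: 10.28
tcp_pos: [0.4227, 0.1002, 0.0504]
eef_rot: [0.999, 0.05, -0.0, 0.0]
wrist_force: [-0.8, 0.0, 0.0]
opening: 0.0001
grasp_force: 0.0
```

drive_tool:
  angular:
    - [0,0,0]
    - [0,0,0]
    - [0,0,0]
    - [0,0,0]
    - [0,0,0]
    - [0,0,0]
    - [0,0,0]
    - [0,0,0]
  offset:
    - [-0.0004,0,0]
    - [-0.0008,-0.0001,0]
    - [-0.0012,-0.0001,0]
    - [-0.0016,-0.0002,0]
    - [-0.002,-0.0002,0]
    - [-0.0024,-0.0002,0]
    - [-0.0028,-0.0003,0]
    - [-0.0028,-0.0003,0]
  fingers: [0,0,0,0,0,0,0,0]

```text
t: 10.95
tcp_pos: [0.4206, 0.1001, 0.0504]
eef_rot: [0.999, 0.05, 0.0, -0.0]
wrist_force: [1.6, -0.4, -1.3]
opening: -0.0
grasp_force: 0.7
```

drive_tool:
  angular:
    - [0,0,0]
    - [0,0,0]
    - [0,0,0]
    - [0,0,0]
    - [0,0,0]
  offset:
    - [-0.0003,0,0]
    - [-0.0006,-0.0001,0]
    - [-0.0009,-0.0001,0]
    - [-0.0012,-0.0001,0]
    - [-0.0012,-0.0001,0]
  fingers: [0,0,0,0,0]

```text
t: 11.37
tcp_pos: [0.4204, 0.1003, 0.0507]
eef_rot: [0.999, 0.05, 0.002, -0.0]
wrist_force: [5.9, 0.2, -3.3]
opening: -0.0003
grasp_force: 2.6
```

drive_tool:
  angular:
    - [0,0,0]
    - [0,0,0]
    - [0,0,0]
    - [0,0,0]
    - [0,0,0]
    - [0,0,0]
    - [0,0,0]
    - [0,0,0]
    - [0,0,0]
    - [0,0,0]
    - [0,0,0]
  offset:
    - [-0.0003,0,0]
    - [-0.0006,-0.0001,0]
    - [-0.0009,-0.0001,0]
    - [-0.0012,-0.0001,0]
    - [-0.0015,-0.0002,0]
    - [-0.0018,-0.0002,0]
    - [-0.0021,-0.0002,0]
    - [-0.0024,-0.0002,0]
    - [-0.0027,-0.0003,0]
    - [-0.003,-0.0003,0]
    - [-0.003,-0.0003,0]
  fingers: [0,0,0,0,0,0,0,0,0,0,0]

```text
t: 12.28
tcp_pos: [0.4191, 0.1005, 0.0513]
eef_rot: [0.999, 0.05, 0.003, -0.001]
wrist_force: [6.7, 0.3, -2.8]
opening: 0.0005
grasp_force: 3.7
```

drive_tool:
  angular:
    - [0,0,0]
    - [0,0,0]
    - [0,0,0]
    - [0,0,0]
    - [0,0,0]
    - [0,0,0]
    - [0,0,0]
  offset:
    - [-0.0003,0,0]
    - [-0.0006,-0.0001,0]
    - [-0.0009,-0.0001,0]
    - [-0.0012,-0.0001,0]
    - [-0.0015,-0.0002,0]
    - [-0.0018,-0.0002,0]
    - [-0.0018,-0.0002,0]
  fingers: [0,0,0,0,0,0,0]

```text
t: 12.87
tcp_pos: [0.4182, 0.1005, 0.0516]
eef_rot: [0.999, 0.05, 0.004, -0.001]
wrist_force: [9.1, 0.3, -2.8]
opening: 0.0001
grasp_force: 4.3
```

drive_tool:
  angular:
    - [0,0,0]
    - [0,0,0]
    - [0,0,0]
    - [0,0,0]
    - [0,0,0]
    - [0,0,0]
    - [0,0,0]
    - [0,0,0]
    - [0,0,0]
    - [0,0,0]
    - [0,0,0]
    - [0,0,0]
    - [0,0,0]
  offset:
    - [-0.0004,0,0]
    - [-0.0008,-0.0001,0]
    - [-0.0012,-0.0001,0]
    - [-0.0016,-0.0002,0]
    - [-0.002,-0.0002,0]
    - [-0.0024,-0.0002,0]
    - [-0.0028,-0.0003,0]
    - [-0.0032,-0.0003,0]
    - [-0.0036,-0.0004,0]
    - [-0.004,-0.0004,0]
    - [-0.0044,-0.0004,0]
    - [-0.0048,-0.0005,0]
    - [-0.0048,-0.0005,0]
  fingers: [0,0,0,0,0,0,0,0,0,0,0,0,0]

```text
t: 13.95
tcp_pos: [0.4158, 0.1006, 0.0524]
eef_rot: [0.999, 0.05, 0.007, -0.002]
wrist_force: [11.7, 0.5, -2.9]
opening: 0.0
grasp_force: 5.9
```

drive_tool:
  angular:
    - [0,0,0]
    - [0,0,0]
    - [0,0,0]
    - [0,0,0]
    - [0,0,0]
    - [0,0,0]
    - [0,0,0]
    - [0,0,0]
    - [0,0,0]
    - [0,0,0]
    - [0,0,0]
  offset:
    - [-0.0004,0,0]
    - [-0.0008,-0.0001,0]
    - [-0.0012,-0.0001,0]
    - [-0.0016,-0.0002,0]
    - [-0.002,-0.0002,0]
    - [-0.0024,-0.0002,0]
    - [-0.0028,-0.0003,0]
    - [-0.0032,-0.0003,0]
    - [-0.0036,-0.0004,0]
    - [-0.004,-0.0004,0]
    - [-0.004,-0.0004,0]
  fingers: [0,0,0,0,0,0,0,0,0,0,0]

```text
t: 14.87
tcp_pos: [0.4138, 0.1008, 0.053]
eef_rot: [0.999, 0.05, 0.009, -0.002]
wrist_force: [15.1, 1.1, -3.2]
opening: 0.0
grasp_force: 7.3
```

Run:
```python
from h import *
f=[]
for i in range(6):
    env.camera("wrist"); s=env.sense(); f.append(list(s["wrist_force"])+list(s["tcp_pos"]))
print(np.round(f,4))
```

```text
[[14.2945  0.9535 -2.9861  0.4138  0.1008  0.053 ]
 [14.9192  0.984  -2.4089  0.4138  0.1008  0.053 ]
 [14.0256  1.5786 -2.2472  0.4138  0.1008  0.053 ]
 [14.382   1.283  -2.75    0.4138  0.1008  0.053 ]
 [15.1768  0.523  -2.8756  0.4138  0.1008  0.053 ]
 [14.3565  0.2174 -2.3275  0.4139  0.1008  0.053 ]]
```

drive_tool:
  angular:
    - [0,0,0]
    - [0,0,0]
    - [0,0,0]
    - [0,0,0]
    - [0,0,0]
    - [0,0,0]
    - [0,0,0]
    - [0,0,0]
    - [0,0,0]
    - [0,0,0]
    - [0,0,0]
    - [0,0,0]
    - [0,0,0]
    - [0,0,0]
  offset:
    - [-0.0003,0,0]
    - [-0.0006,-0.0001,0]
    - [-0.0006,-0.0001,0]
    - [-0.0006,-0.0001,0]
    - [-0.0006,-0.0001,0]
    - [-0.0006,-0.0001,0]
    - [-0.0006,-0.0001,0]
    - [-0.0006,-0.0001,0]
    - [-0.0006,-0.0001,0]
    - [-0.0006,-0.0001,0]
    - [-0.0006,-0.0001,0]
    - [-0.0006,-0.0001,0]
    - [-0.0006,-0.0001,0]
    - [-0.0006,-0.0001,0]
  fingers: [0,0,0,0,0,0,0,0,0,0,0,0,0,0]

```text
t: 16.33
tcp_pos: [0.4135, 0.1008, 0.0531]
eef_rot: [0.999, 0.05, 0.009, -0.003]
wrist_force: [15.3, 1.0, -2.4]
opening: 0.0
grasp_force: 7.5
```

drive_tool:
  angular:
    - [0,0,0]
    - [0,0,0]
    - [0,0,0]
    - [0,0,0]
    - [0,0,0]
    - [0,0,0]
    - [0,0,0]
    - [0,0,0]
    - [0,0,0]
    - [0,0,0]
    - [0,0,0]
    - [0,0,0]
    - [0,0,0]
    - [0,0,0]
    - [0,0,0]
    - [0,0,0]
    - [0,0,0]
    - [0,0,0]
    - [0,0,0]
    - [0,0,0]
  offset:
    - [0.001,0.0001,0]
    - [0.002,0.0002,0]
    - [0.003,0.0003,0]
    - [0.004,0.0004,0]
    - [0.005,0.0005,0]
    - [0.006,0.0006,0]
    - [0.007,0.0007,0]
    - [0.008,0.0008,0]
    - [0.009,0.0009,0]
    - [0.01,0.001,0]
    - [0.011,0.0011,0]
    - [0.012,0.0012,0]
    - [0.013,0.0013,0]
    - [0.014,0.0014,0]
    - [0.015,0.0015,0]
    - [0.0165,0.0017,0]
    - [0.018,0.0018,0]
    - [0.0205,0.0021,0]
    - [0.023,0.0023,0]
    - [0.023,0.0023,0]
  fingers: [0,0,0,0,0,0,0,0,0,0,0,0,0,0,0,0,0,0,0,0]

```text
t: 18.0
tcp_pos: [0.4276, 0.1006, 0.0501]
eef_rot: [0.999, 0.05, -0.0, 0.0]
wrist_force: [0.1, -0.2, 0.2]
opening: 0.0004
grasp_force: 0.0
```

Free of the handle and clear of both sides. I lift straight up and check.

drive_tool:
  angular:
    - [0,0,0]
    - [0,0,0]
    - [0,0,0]
    - [0,0,0]
    - [0,0,0]
    - [0,0,0]
    - [0,0,0]
    - [0,0,0]
    - [0,0,0]
    - [0,0,0]
  offset:
    - [0,0,0.02]
    - [0,0,0.045]
    - [0,0,0.07]
    - [0,0,0.1]
    - [0,0,0.14]
    - [0,0,0.18]
    - [0,-0.03,0.2]
    - [0,-0.07,0.2]
    - [0,-0.1,0.2]
    - [0,-0.1,0.2]
  fingers: [0,0,0,0,0,0,0,0,0,0]

```text
t: 18.83
tcp_pos: [0.4269, -0.0059, 0.2504]
eef_rot: [0.999, 0.045, -0.0, 0.002]
wrist_force: [-0.7, 0.4, -0.6]
opening: 0.0001
grasp_force: 0.0
```

Run:
```python
from h import *
for n in("top","scene"):
    c=env.camera(n)
    for l in ["pack","pack_keeper","loop_bar","lever_tip","pack_handle","lab_timer","flashlight","gas_meter"]:
        print(n,l,[(np.round(d["at"],4).tolist(),round(d["conf"],2)) for d in env.landmark_of(n,l)[:2]])
save(c,"e.png",(230,130,390,270),4)
```

```text
top pack [([0.5086, 0.109, 0.0055], 0.67), ([0.5655, -0.1937, -0.0016], 0.64)]
top pack_keeper [([0.5291, 0.1075, 0.0625], 0.87), ([0.5476, -0.1852, 0.0617], 0.86)]
top loop_bar [([0.5293, 0.1095, 0.0685], 0.43)]
top lever_tip [([0.6358, 0.1239, 0.0684], 0.68), ([0.4815, 0.2719, -0.004], 0.68)]
top pack_handle [([0.6617, -0.2403, 0.0438], 0.72), ([0.4045, 0.0962, 0.0491], 0.67)]
top lab_timer []
top flashlight [([0.5488, -0.0323, -0.0014], 0.84)]
top gas_meter [([0.4838, 0.2716, -0.0026], 0.66)]
scene pack [([0.507, 0.1074, 0.0078], 0.86), ([0.5685, -0.1944, -0.0032], 0.86)]
scene pack_keeper [([0.5265, 0.1089, 0.0677], 0.71), ([0.5484, -0.1843, 0.0569], 0.68)]
scene loop_bar [([0.5316, 0.1101, 0.0647], 0.53)]
scene lever_tip [([0.4058, 0.0968, 0.0531], 0.68), ([0.6311, 0.121, 0.0683], 0.58)]
scene pack_handle [([0.4075, 0.0979, 0.0522], 0.76), ([0.6652, -0.2381, 0.0449], 0.66)]
scene lab_timer [([0.43, -0.0523, -0.0005], 0.85)]
scene flashlight [([0.5507, -0.0312, 0.0015], 0.71), ([0.4839, 0.2762, -0.0045], 0.18)]
scene gas_meter [([0.4045, 0.0961, 0.0548], 0.69), ([0.5105, 0.1094, 0.007], 0.58)]
```

View pics/e.png

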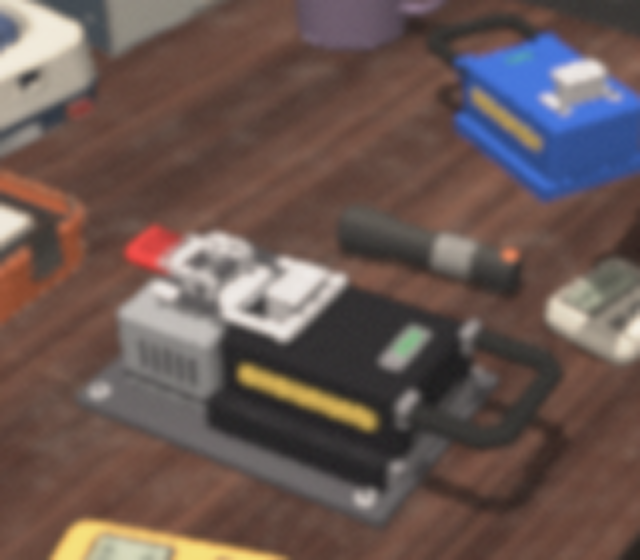

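The lever is flat (crop 150,250), the loop is hooked (310,335), and the pack sits in the same place as before the pull. The bystanders have not moved, so I hand in.

```bash
python3 -c "
from cell import env
print(env.close_job())"
```

```text
the job is handed in; nothing more can be done
None
```

The pack is locked and fully home: the loop is hooked, the lever is flat, and the latch held a steady pull of about 15 N for over a second. The things beside the dock were not disturbed, and the job is handed in.

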